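Clear the packing ledge: send the oil case down the pull-out chute

TASK

Draw the pull-out chute out by the upright tab on its end board until the sprung button on its telescoping tube pops up through the hole in the outer tube, and lift the one container that blocks the wooden case's way along the ledge and stand it upright on the cork mat. Only then push the case, without lifting it, along the ledge and off its open end, so that it drops right way up into the chute and slides down to lie at the end board. Leave everything else standing where it is.

Things in the scene. Friction and masses are not known exactly. Their poses are not given: they have to be found in the camera images.
- station: Fixed wooden packing step, the ledge. Its frame: origin on the table below the middle of the open edge, z up. Its flat deck (290 x 320 mm, no rim) spans x -145..145, y 0..320 mm, top at z = 160 mm. The case is pushed to the step's -y, off the edge at y = 0, centred on x = 0. An aluminium tube (32 mm wide, top at z = 62) lies beside the chute at x = 96, sticking out to y = -100 mm.
- mouth (a point): Middle of the deck's open edge, at deck height, axes as the step's. Below is the steel chute centred on x = 0: 130 mm wide inside, side walls 30 mm over its floor. When latched its floor falls at 20 degrees to -y, from 105 mm height under the edge to 15 mm at the end board, 228 mm out. It is slippery: the case slides down by itself once pushed clear of the edge.
- tab (a point): Middle of the top edge of the wooden tab on the chute's end board: 70 mm long in the step's x, 14 mm thick in its y, top at z = 104 mm, rising 35 mm above the end board (142 mm long, top at z = 69 mm) in the same plane. The chute floor behind it is 15 mm above the table. Grip it from above across its thickness and pull to the step's -y.
- chute (a joint): How far the chute is drawn out along the step's -y, in m: 0 fully in. The button latches at 0.100 (tab then at y = -235 mm in the step's frame). Sliding takes about 5 N; the tab moves with it. Once latched it is locked both ways within about 2 mm, so a pull stops dead.
- button (a joint): Height of the sprung brass button on the inner tube, in m: about 0 while it rides under the outer tube's top wall, about 0.007 when it has popped up through the hole.
- hole (a point): Centre of the button hole, 16 mm long, in the top of the outer tube, on its top face.
- case: Closed flat beech case, 96 mm (own x) by 150 mm (own y) by 40 mm high, about 0.25 kg; origin at the centre of its underside. Lies on the ledge, too broad to be gripped across. It must go off the edge with its long axis along the push, nearly centred on the chute (17 mm to spare each side).
- flask: Amber bottle with white cap, 40 mm across, 78 mm tall, origin at the centre of its underside, on the ledge. Flask, jar and can swap places: one stands between the case and the edge, within 20 mm of the way's middle line (the blocker), the others to left and right, about 113 mm off that line.
- jar: Squat amber jar with black lid, 52 mm across, 62 mm tall, origin at the centre of its underside. On the ledge, see flask.
- can: Bare aluminium can, 46 mm across, 72 mm tall, origin at the centre of its underside. On the ledge, see flask.
- mat: Fixed cork mat on the table, 110 mm square, origin at the centre of its underside, top 4 mm above the table.
- tall_bottle: Bystander: amber bottle, 54 mm across, 130 mm tall, on the table; origin under its centre.
- bowl: Bystander: white bowl, 100 mm across, 45 mm high, on the table; origin under its centre.
- label_core: Bystander: upright cardboard tube, 70 mm across, 60 mm high, on the table; origin under its centre.
- carton: Bystander: cardboard box 70 x 70 x 110 mm high, on the table; origin under its centre.
- brush: Bystander: brush lying on the table.

How it is judged:
On the way, in this order (a step that is already met when the one before it is completed fails the run):
1. the chute is latched (button up through the hole) and one of the ledge's containers stands released on the cork mat, in either order (value of joint button above 0.004 m and value of joint chute between 0.09 and 0.11 m and ((horizontal distance between flask and mat below 0.045 m and z of flask in the frame of mat below 0.012 m and angle between flask's own z axis and vertical below 0.1 rad and linear speed of flask below 0.03 m/s and contact force between flask and the fingers below 0.1 N) or (horizontal distance between jar and mat below 0.045 m and z of jar in the frame of mat below 0.012 m and angle between jar's own z axis and vertical below 0.1 rad and linear speed of jar below 0.03 m/s and contact force between jar and the fingers below 0.1 N) or (horizontal distance between can and mat below 0.045 m and z of can in the frame of mat below 0.012 m and angle between can's own z axis and vertical below 0.1 rad and linear speed of can below 0.03 m/s and contact force between can and the fingers below 0.1 N))), for 0.2 s.
2. the case lies in the chute, at its end board (y of case in the frame of station between -0.2 and -0.115 m and x of case in the frame of station between -0.035 and 0.035 m and angle between case's own z axis and vertical between 0.2 and 0.5 rad and linear speed of case below 0.03 m/s), for 0.2 s.
At the end, for the whole second after the job is handed in: The button is up over 4 mm in the hole; the case lies still in the chute, right way up, its centre 115 to 200 mm past the edge and within 35 mm of the middle; one ledge container stands upright on the mat within 45 mm of its centre, the others within 25 mm of where they began (all of step 1 and all of step 2 and ((horizontal distance between flask and mat below 0.045 m and z of flask in the frame of mat below 0.012 m and angle between flask's own z axis and vertical below 0.1 rad and linear speed of flask below 0.03 m/s and contact force between flask and the fingers below 0.1 N) or distance of flask from where it was at the start of the episode below 0.025 m) and ((horizontal distance between jar and mat below 0.045 m and z of jar in the frame of mat below 0.012 m and angle between jar's own z axis and vertical below 0.1 rad and linear speed of jar below 0.03 m/s and contact force between jar and the fingers below 0.1 N) or distance of jar from where it was at the start of the episode below 0.025 m) and ((horizontal distance between can and mat below 0.045 m and z of can in the frame of mat below 0.012 m and angle between can's own z axis and vertical below 0.1 rad and linear speed of can below 0.03 m/s and contact force between can and the fingers below 0.1 N) or distance of can from where it was at the start of the episode below 0.025 m)); the robot touches nothing.
It fails at once if the case is lifted more than 25 mm off the ledge (z of case in the frame of station above 0.185 m).
It fails at once if a container from the ledge is tipped over (angle between any of flask, jar, can's own z axis and vertical above 0.6 rad).
It fails at once if a bystander on the table is shifted more than 30 mm (distance of any of tall_bottle, bowl, label_core, carton, brush from where it was at the start of the episode above 0.03 m).
It also fails if it takes over 72 s, if anything falls off the work surface, if the arm or the gripper's body presses on something with over 40 N, if the wrist force passes 120 N, or if a joint passes its speed limit or range.

ROBOT

A 6-joint arm with a two-finger parallel gripper is mounted at the origin on the work surface. World frame = base frame: x ahead of the robot, y to its left, z up, the work surface at z = 0. Lengths are in m, angles in rad, forces in N, time in s.
With the tool pointing down it reaches from about 0.35 to 0.975 m from the base axis. Payload 4.9 kg.
Tool frame: the origin (TCP) lies at the very end of the fingers, on their centre line; the grasp point (between the pads) lies 19 mm behind it; x points along the fingers, y is the direction in which the jaws open and shut, and the axes are right-handed (so a half turn about x gives the same grasp; the last joint's range is limited). The gripper opens to 85 mm and grips with 20 to 120 N. Pads are 22 mm wide; open, the fingers measure 114 mm over their backs; the gripper's body (76 mm by 85 mm) begins 54 mm behind the grasp point. The pads swing forward as they close: fully open they stand 13 mm farther back than shut.
Start: joints at [-1.238, 0.053, 1.613, -0, 1.476, -0.119], TCP at [0.273, -0.562, 0.21] pointing down, gripper open.
Joint ranges: [-3.01, 3.01], [-1.01, 2.22], [0.06, 2.58], [-1.02, 4.17], [0.09, 2.62], [-3.14, 3.14]. Speed limits (rad/s): [2.57, 2.57, 3.14, 3.14, 3.14, 3.14].

INTERFACE

Orientations are given as a unit quaternion [w, x, y, z].
In Python, from plant import manip gives the robot as it stands.
- The arm moves only by the tool play_rows, never from a script. Its argument "plan" is a list of rows, each a list of 5 numbers: the shift along the tool's x, y, z in mm, then the turn about the tool's x in rad, then the closure, from -1 (fully open) to 1 (shut). A call has 1 to 8 rows; each row is the pose to reach, as a shift and turn from the pose commanded when the call began, along the tool's axes at that moment; what a row does not reach only later rows make up. A row lasts 1/8 s, in which the tool goes at most 62.5 mm and 10.7 degrees, less where a joint would pass 70% of its speed; a pose out of reach is approached as far as the arm can. A call with a gripper value outside its range is refused whole. The fingers move at their own pace and stop on an object; the grip force is fixed at half the most. Time passes only in rows, so rows that repeat a pose let the fingers close. It gives the time, the measured TCP pose, the force and the opening at its end, in the units of the state.
- manip.state(): the state, without advancing time (a new reading comes with each control period).
- manip.grab_frame(name): name is "scene" or "top"; returns a dict with "img" (480x640x3 uint8, red, green, blue), "range_z" (480x640 float32, m along the optical axis (not along the pixel's ray), 0 where there is no reading), "fx", "fy", "cx", "cy" (pixels), "origin" and "rotation" of the camera in the world. Camera axes: x right, y up, looking along -z (the intrinsics and any distortion apply to the point x, -y, -z); pixel columns grow to the right and rows downward; lengths in m; the calibration is good to about 2 mm. A picture is of the moment at which its call begins.
- manip.job_done(): hands the job in, once; it reports no verdict.
The state is a dict: "time": time; "joint_pos": joint angles; "joint_vel": joint speeds; "joint_efforts": joint torques, N m; "tool_pos": TCP position; "tool_rot": TCP orientation; "contact_force": force on the tool from outside, world axes, zero at the start; "ft_torque": the same for the moment, N m; "gripper_width": opening from 0.0 (shut) to 1.0 (fully open).
Only numpy, scipy, OpenCV 4.12 (cv2) and the standard library are available. Lean on these libraries where they do the work, as an engineer would, in place of code of your own. Each camera call takes 0.05 s, during which the arm holds its last target. There are 200 camera calls.

## Working session

There is one attempt and no reset: what is moved stays moved. The work goes in short steps, Python scripts to look and compute and a tool call to move; the robot and the scene stay as the last step left them, time stands still between calls to the robot, and variables do not carry over. Pictures are saved under pics/ and viewed, about 8 in all and at most 12, crops included, and the job is handed in when it is done.

Besides the shell and the picture viewer there is one more tool, called after "Emit:" as name(argument=value, ...), one argument or row to a line, values as JSON. play_rows: Moves the arm, as the interface text tells. Its arguments: {"type":"object","properties":{"plan":{"type":"array"}},"required":["plan"]}

```bash
mkdir -p pics; cat > h.py <<'E'
import numpy as np, cv2
from plant import manip
def grab(n):
    f=manip.grab_frame(n); return f
def cloud(f):
    v,u=np.mgrid[0:480,0:640]; z=f["range_z"]
    p=np.stack([(u-f["cx"])/f["fx"]*z,-(v-f["cy"])/f["fy"]*z,-z],-1)
    w=p@np.array(f["rotation"]).T+np.array(f["origin"]); w[z==0]=np.nan
    return w
def save(f,n): cv2.imwrite("pics/"+n,f["img"][:,:,::-1])
E
python3 - <<'E'
from h import *
print(manip.state())
for n in("scene","top"):
    f=grab(n); save(f,n+"0.png"); np.save(n+"0.npy",cloud(f)); print(n,f["origin"],np.round(f["rotation"],3),f["fx"],f["cx"],f["cy"],[k for k in f],(f["range_z"]==0).mean())
E
```

```text
{'time': 0.0, 'joint_pos': array([-1.23801019e+00,  5.33361452e-02,  1.61430140e+00, -1.37852156e-05,
        1.47600370e+00, -1.19013626e-01]), 'joint_vel': array([-4.73002480e-04,  1.15629129e-03,  1.30763031e-03, -7.33971419e-05,
        4.96390690e-04,  1.34490638e-03]), 'joint_efforts': array([ 4.65891062e-04, -3.93673682e+01, -3.70177889e+01, -7.39309166e-05,
        7.07517276e-03,  2.98202082e-06]), 'tool_pos': array([ 0.27263385, -0.56165521,  0.20837149]), 'tool_rot': array([-0.15766097, -0.68905872, -0.15910024,  0.68922291]), 'contact_force': array([ 1.19864488,  0.08804479, -0.0012352 ]), 'ft_torque': array([ 0.01159258, -0.00489359,  0.01679487]), 'gripper_width': 0.9985196585417357}Traceback (most recent call last):
  File "<stdin>", line 4, in <module>
  File "h.py", line 8, in cloud
    w=p@np.array(f["rotation"]).T+np.array(f["origin"]); w[z==0]=np.nan
      ~^~~~~~~~~~~~~~~~~~~~~~~~~~
ValueError: matmul: Input operand 1 has a mismatch in its core dimension 0, with gufunc signature (n?,k),(k,m?)->(n?,m?) (size 4 is different from 3)
```

Rotation is a quaternion.

```bash
sed -i 's/np.array(f\["rotation"\]).T/R(f["rotation"]).T/' h.py; cat >> h.py <<'E'
from scipy.spatial.transform import Rotation
def R(q): return Rotation.from_quat(np.roll(q,-1)).as_matrix()
E
python3 - <<'E'
from h import *
for n in("scene","top"):
    f=grab(n); save(f,n+"0.png"); np.save(n+"0.npy",cloud(f)); print(n,f["origin"],np.round(R(f["rotation"]),3),f["fx"],f["cx"],f["cy"],[k for k in f],(f["range_z"]==0).mean())
print(np.round(R(manip.state()["tool_rot"]),3))
E
```

```text
scene [ 1.17745355 -0.75006108  0.70004815] [[ 0.715 -0.366  0.596]
 [ 0.699  0.391 -0.598]
 [-0.014  0.844  0.535]] 463.52742592079153 321.9072305310541 246.0722024261912 ['img', 'range_z', 'fx', 'fy', 'cx', 'cy', 'origin', 'rotation'] 0.003994140625
top [ 0.44428649 -0.10819106  1.03865903] [[-0.009  0.991 -0.132]
 [-1.    -0.01  -0.004]
 [-0.005  0.132  0.991]] 448.9913529980273 322.6164899164033 238.65464877108198 ['img', 'range_z', 'fx', 'fy', 'cx', 'cy', 'origin', 'rotation'] 0.004108072916666667
[[-0.001  0.437 -0.9  ]
 [ 0.001 -0.9   -0.437]
 [-1.    -0.002 -0.   ]]
```

View pics/top0.png

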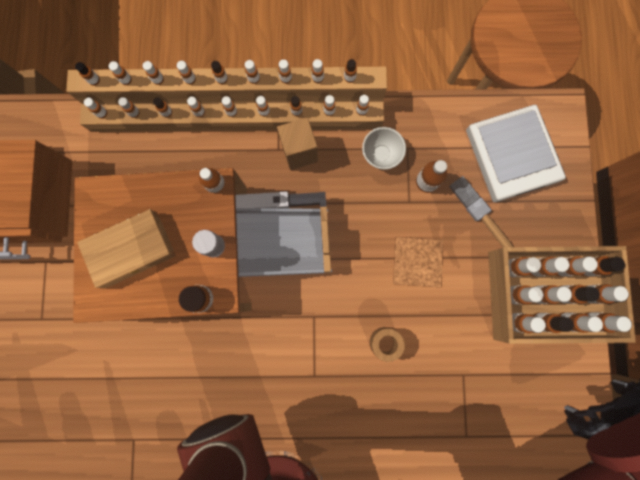

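View pics/scene0.png

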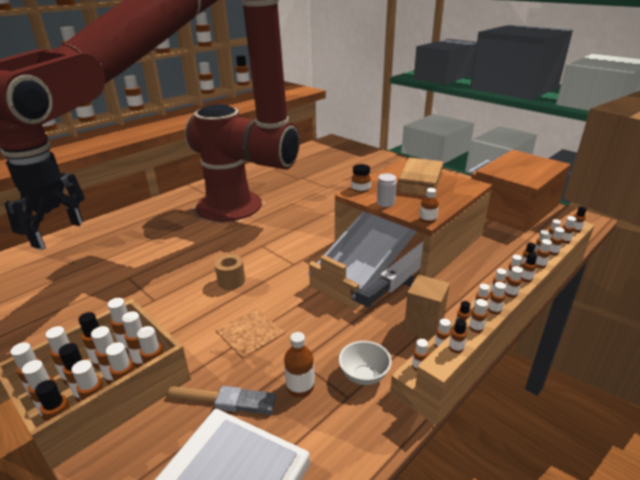

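The top view shows the can at (207,243) as the blocker. The flask is at (210,180), the jar at (195,298), the case (yawed about 25°) at (125,248) and the chute end board at x≈325. The mat is at (418,261).

```bash
cat >> h.py <<'E'
def rect(w,m):
    k,l,s,c=cv2.connectedComponentsWithStats(m.astype(np.uint8)); i=1+np.argmax(s[1:,4])
    p=w[l==i][:,:2]; r=cv2.minAreaRect((p*1000).astype(np.float32)); return r,len(p)
def ell(w,m,z0=None):
    return rect(w,m)
E
python3 - <<'E'
from h import *
w=np.load("top0.npy"); X,Y,Z=w[...,0],w[...,1],w[...,2]
def reg(u0,u1,v0,v1):
    m=np.zeros((480,640),bool); m[v0:v1,u0:u1]=1; return m
def show(n,m): 
    r,k=rect(w,m); print(n,np.round(np.array(r[0]),1),np.round(r[1],1),round(r[2],1),k,"z",round(np.nanmedian(Z[m]),4))
show("deck",reg(60,250,160,330)&(abs(Z-.16)<.008))
show("case",reg(60,190,190,300)&(abs(Z-.2)<.008))
for n,b,h in(("flask",(195,230,160,200),.238),("jar",(170,220,280,320),.222),("can",(185,230,225,262),.232)):
    show(n,reg(*b)&(abs(Z-h)<.006))
show("endboard top",reg(310,340,190,290)&(abs(Z-.069)<.008))
show("tab",reg(300,345,190,290)&(Z>.09)&(Z<.112))
f=cv2.imread("pics/top0.png"); 
show("mat",reg(390,446,234,290)&(f[...,2]>0)&(abs(Z-.004)<.003)&(cv2.absdiff(cv2.cvtColor(f,cv2.COLOR_BGR2GRAY),0)[...]>0))
mm=reg(390,446,234,290)&(Z>.0025);show("mat2",mm)
show("tbottle",reg(410,460,150,200)&(Z>.1)); show("core",reg(365,412,322,365)&(Z>.05)); show("carton",reg(270,320,115,170)&(Z>.1));show("bowl",reg(355,412,120,175)&(Z>.035))
# deck edge: for rows, the min-Y of deck pixels
m=reg(150,260,170,320)&(abs(Z-.16)<.006)
pts=[]
for v in range(175,305,4):
    u=np.where(m[v])[0]
    if len(u): pts.append(w[v,u.max(),:2])
pts=np.array(pts); print(np.round(pts[::4],3)); vx,vy,x0,y0=cv2.fitLine(pts.astype(np.float32),cv2.DIST_HUBER,0,.01,.01).ravel(); print(vx,vy,x0,y0)
E
```

```text
deck [555.8 227.8] [290.2 322. ] 3.1 17162 z 0.1609
case [542.5 271.4] [ 97.2 151.5] 24.8 4105 z 0.2009
flask [674.7 109.8] [18.7 18.2] 45.3 97 z 0.2382
jar [446.8 133.6] [45.5 45. ] 63.6 531 z 0.2227
can [548.9 110.1] [42.5 41.6] 16.5 439 z 0.2327
endboard top [ 521.3 -112.3] [37.2 13.8] 3.2 114 z 0.0694
tab [ 573.9 -109.5] [70.2 14. ] 3.0 222 z 0.104
mat [ 526.4 -322.9] [127.5 128.9] 87.2 2159 z 0.0037
mat2 [ 525.7 -323.3] [123.1 116.3] 86.4 1812 z 0.0045
tbottle [ 714.4 -350.8] [26.6 25.1] 26.4 187 z 0.1279
core [ 345.4 -241. ] [68.9 67.9] 12.2 601 z 0.06
carton [790.8 -50.7] [72.3 70.2] 16.5 1053 z 0.1102
bowl [ 786.  -246.2] [97.5 98.2] 62.4 381 z 0.0435
[[0.692 0.074]
 [0.66  0.073]
 [0.627 0.072]
 [0.595 0.069]
 [0.562 0.069]
 [0.53  0.066]
 [0.499 0.065]
 [0.468 0.063]
 [0.437 0.062]]
0.99860847 0.05273586 0.5809752 0.06866571
```

```bash
cat >> h.py <<'E'
O=np.array([564.4,68.0]); TH=np.radians(3.1)
EX=np.array([np.cos(TH),np.sin(TH)]); EY=np.array([-np.sin(TH),np.cos(TH)])
def st(x,y): return O+x*EX+y*EY          # station -> world mm
def tost(p): d=np.array(p)-O; return np.array([d@EX,d@EY])
def to(xy,z,yang=None):
    """shift in tool axes (mm) to world target, yang=world angle (deg) of tool y"""
    s=manip.state(); T=R(s["tool_rot"]); p=s["tool_pos"]*1000
    d=T.T@(np.array([*xy,z])-p); a=np.degrees(np.arctan2(T[1,1],T[0,1]))
    t=0 if yang is None else -((yang-a+90)%180-90)
    print("shift",np.round(d,1),"turn",round(np.radians(t),3),"yang",round(a,1),"pos",np.round(p,1),"t",round(s["time"],2),"w",round(s["gripper_width"],3))
E
python3 -c "
from h import *
to((573.9,-109.5),180,-86.9)
for p in [(542.5,271.4),(573.9,-109.5),(548.9,110.1)]: print(tost(p))"
```

```text
shift [  29.2 -275.4 -468.4] turn 0.398 yang -64.1 pos [ 272.7 -561.8  208.6] t 0.15 w 1.005
[-10.86832252 204.28668475]
[-1.12890937e-01 -1.77754008e+02]
[-13.20060036  42.87661542]
```

Emit:
play_rows(
  plan=[
    [0,-35,-58,0.1,-1],
    [0,-70,-117,0.2,-1],
    [0,-103,-175,0.3,-1],
    [5,-138,-234,0.398,-1],
    [10,-172,-292,0.398,-1],
    [20,-207,-351,0.398,-1],
    [25,-241,-410,0.398,-1],
    [29,-275,-468,0.398,-1],
  ],
)

```text
time: 1.15
tool_pos: [0.55, -0.1451, 0.1832]
tool_rot: [-0.019, -0.707, -0.019, 0.707]
contact_force: [0.8, 0.0, -0.2]
gripper_width: 0.999
```

```bash
python3 -c "
from h import *
to((573.9,-109.5),75,-86.9)"
```

```text
shift [108.2 -34.3 -25.8] turn -0.0 yang -86.9 pos [ 550.  -145.1  183.2] t 1.15 w 0.999
```

Emit:
play_rows(
  plan=[
    [0,0,0,0,-1],
    [0,0,0,0,-1],
    [0,0,0,0,-1],
  ],
)

```text
time: 1.52
tool_pos: [0.5489, -0.1482, 0.1837]
tool_rot: [-0.018, -0.707, -0.018, 0.707]
contact_force: [1.3, -0.7, 0.4]
gripper_width: 1.002
```

```bash
python3 -c "
from h import *
to((573.9,-109.5),75,-86.9)"
```

```text
shift [108.7 -37.4 -27. ] turn -0.002 yang -87.0 pos [ 548.9 -148.2  183.7] t 1.52 w 1.002
```

Emit:
play_rows(
  plan=[
    [0,-37,-27,0,-1],
    [40,-37,-27,0,-1],
    [80,-37,-27,0,-1],
    [108,-37,-27,0,-1],
    [108,-37,-27,0,-1],
    [108,-37,-27,0,1],
    [108,-37,-27,0,1],
    [108,-37,-27,0,1],
  ],
)

```text
time: 2.52
tool_pos: [0.5753, -0.1091, 0.0773]
tool_rot: [0.019, 0.708, 0.019, -0.706]
contact_force: [0.6, 0.6, -0.0]
gripper_width: 0.383
```

Emit:
play_rows(
  plan=[
    [0,0,0,0,1],
    [0,0,0,0,1],
    [0,0,0,0,1],
  ],
)

```text
time: 2.9
tool_pos: [0.575, -0.1094, 0.0771]
tool_rot: [0.02, 0.707, 0.019, -0.706]
contact_force: [-1.5, -2.3, 6.3]
gripper_width: 0.134
```

Emit:
play_rows(
  plan=[
    [0,8,0,0,1],
    [0,18,0,0,1],
    [0,28,0,0,1],
    [0,38,0,0,1],
    [0,46,0,0,1],
    [0,52,0,0,1],
    [0,56,0,0,1],
    [0,58,0,0,1],
  ],
)

```text
time: 3.9
tool_pos: [0.5781, -0.1663, 0.0771]
tool_rot: [0.019, 0.707, 0.019, -0.706]
contact_force: [-1.9, 1.2, 7.8]
gripper_width: 0.134
```

```bash
python3 -c "
from h import *
f=grab('top'); w=cloud(f); Z=w[...,2]
m=np.zeros((480,640),bool); m[190:290,240:400]=1
save(f,'top1.png'); cv2.imwrite('pics/c1.png',cv2.resize(f['img'][170:300,220:400,::-1],None,fx=4,fy=4))
to(st(0,-235),77,-86.9)
f=grab('scene');cv2.imwrite('pics/c2.png',cv2.resize(f['img'][200:330,290:450,::-1],None,fx=4,fy=4))"
```

```text
shift [ 0.1 -0.1  1. ] turn -0.0 yang -86.9 pos [ 578.1 -166.7   77.1] t 3.95 w 0.139
```

View pics/c2.png

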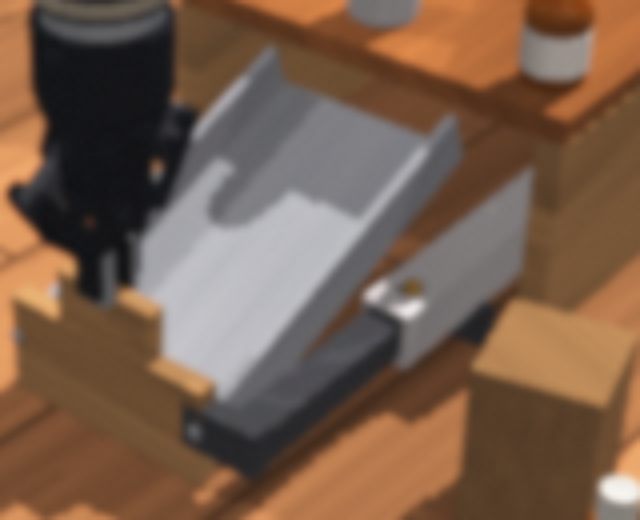

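The chute is out, the tab is gripped and the brass button shows at the hole (crop 410,288). I'll pull a few mm more to confirm that it is locked.

Emit:
play_rows(
  plan=[
    [0,2,0,0,1],
    [0,4,0,0,1],
    [0,4,0,0,1],
  ],
)

```text
time: 4.38
tool_pos: [0.5783, -0.1704, 0.0771]
tool_rot: [0.019, 0.707, 0.019, -0.706]
contact_force: [-2.4, 1.8, 7.5]
gripper_width: 0.139
```

```bash
python3 -c "
from h import *
f=grab('top'); w=cloud(f); Z=w[...,2]
m=np.zeros((480,640),bool); m[190:290,330:380]=1
X,Y=w[...,0]*1000,w[...,1]*1000
k=m&(abs(Z-.069)<.006); 
for v in range(200,285,6):
    u=np.where(k[v])[0]
    if len(u): print(v,np.round(tost(np.array([X[v,u].mean(),Y[v,u].mean()])),1),len(u),np.round(Z[v,u].mean(),3))
cv2.imwrite('pics/c3.png',cv2.resize(f['img'][180:290,230:380,::-1],None,fx=4,fy=4))
print(manip.state())
"
```

```text
248 [ -25.  -228.7] 1 0.071
254 [ -38.3 -235.4] 6 0.069
260 [ -51.3 -235.6] 7 0.069
{'time': 4.425, 'joint_pos': array([-4.10328662e-01,  1.16169288e-01,  1.77559419e+00,  8.55281872e-04,
        1.24900151e+00,  1.10634654e+00]), 'joint_vel': array([-0.00011004, -0.00159751,  0.00017504, -0.00076981, -0.00034105,
        0.00189498]), 'joint_efforts': array([-2.35467302e-01, -3.53922987e+01, -3.15833151e+01, -9.53365525e-03,
       -6.06185887e-01, -1.09032547e-02]), 'tool_pos': array([ 0.57827072, -0.17037705,  0.07709959]), 'tool_rot': array([ 0.01890094,  0.70723696,  0.01917283, -0.70646376]), 'contact_force': array([-2.10409028,  1.11660201,  5.56990922]), 'ft_torque': array([1.56892557e-01, 3.35581767e-01, 4.50993336e-05]), 'gripper_width': 0.13498030932666924}
```

View pics/c3.png

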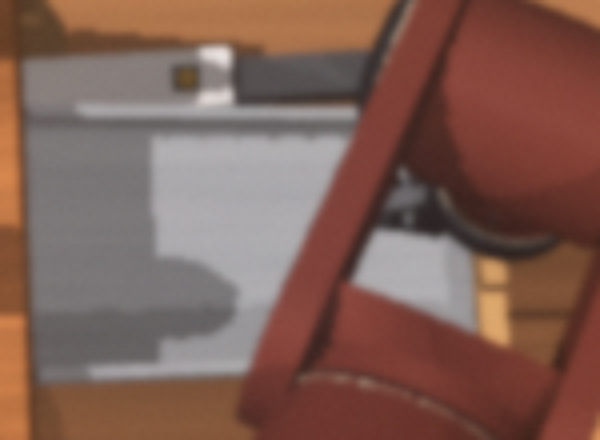

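Emit:
play_rows(
  plan=[
    [0,2,0,0,1],
    [0,4,0,0,1],
    [0,5,0,0,1],
    [0,5,0,0,1],
  ],
)

```text
time: 4.92
tool_pos: [0.5784, -0.1726, 0.0771]
tool_rot: [0.017, 0.707, 0.021, -0.707]
contact_force: [-3.6, 9.4, 9.6]
gripper_width: 0.131
```

```bash
python3 -c "
from h import *
f=grab('top'); w=cloud(f); Z=w[...,2]
m=np.zeros((480,640),bool); m[190:290,330:380]=1
X,Y=w[...,0]*1000,w[...,1]*1000
k=m&(abs(Z-.069)<.006); 
for v in range(250,285,3):
    u=np.where(k[v])[0]
    if len(u): print(v,np.round(tost(np.array([X[v,u].mean(),Y[v,u].mean()])),1),len(u),np.round(Z[v,u].mean(),3))
print(tost(manip.state()['tool_pos'][:2]*1000))
"
```

```text
250 [ -29.2 -230.7] 1 0.069
253 [ -36.3 -237.7] 6 0.07
256 [ -42.7 -237.3] 6 0.068
259 [ -49.3 -237.9] 7 0.069
262 [ -55.9 -237.4] 7 0.07
[   0.96053306 -240.94467424]
```

Emit:
play_rows(
  plan=[
    [0,2,0,0,1],
    [0,4,0,0,1],
    [0,4,0,0,1],
  ],
)

```text
time: 5.35
tool_pos: [0.5784, -0.173, 0.0771]
tool_rot: [-0.015, -0.707, -0.024, 0.707]
contact_force: [-4.2, 19.5, 13.7]
gripper_width: 0.129
```

Emit:
play_rows(
  plan=[
    [0,-4,0,0,1],
    [0,-6,0,0,-1],
    [0,-6,0,0,-1],
    [0,-6,0,0,-1],
    [-50,-6,0,0,-1],
    [-100,-6,0,0,-1],
    [-150,-6,0,0,-1],
    [-190,-6,0,0,-1],
  ],
)

```text
time: 6.35
tool_pos: [0.5781, -0.1741, 0.2681]
tool_rot: [0.019, 0.707, 0.019, -0.706]
contact_force: [0.9, -0.6, -0.7]
gripper_width: 1.001
```

Emit:
play_rows(
  plan=[
    [0,0,0,0,-1],
    [0,0,0,0,-1],
  ],
)

```text
time: 6.6
tool_pos: [0.5774, -0.1737, 0.2646]
tool_rot: [-0.019, -0.706, -0.019, 0.707]
contact_force: [-0.8, 0.1, -0.5]
gripper_width: 1.002
```

```bash
python3 -c "
from h import *
to((548.9,110.1),262,-86.9)"
```

```text
shift [   2.8 -284.9   13.4] turn -0.001 yang -86.9 pos [ 577.4 -173.7  264.6] t 6.6 w 1.002
```

Emit:
play_rows(
  plan=[
    [0,-45,2,0,-1],
    [0,-90,4,0,-1],
    [0,-135,6,0,-1],
    [0,-180,8,0,-1],
    [0,-220,10,0,-1],
    [0,-255,12,0,-1],
    [0,-285,13,0,-1],
    [0,-285,13,0,-1],
  ],
)

```text
time: 7.6
tool_pos: [0.5483, 0.1116, 0.2631]
tool_rot: [-0.02, -0.705, -0.02, 0.708]
contact_force: [-1.4, -0.2, -0.6]
gripper_width: 1.002
```

Emit:
play_rows(
  plan=[
    [0,0,0,0,-1],
    [0,0,0,0,-1],
  ],
)

```text
time: 7.85
tool_pos: [0.5494, 0.1093, 0.265]
tool_rot: [-0.019, -0.706, -0.018, 0.707]
contact_force: [-0.2, 0.4, 0.6]
gripper_width: 1.004
```

```bash
python3 -c "
from h import *
to((548.9,110.1),188,-86.9)
f=grab('scene');cv2.imwrite('pics/c4.png',cv2.resize(f['img'][100:250,300:500,::-1],None,fx=3,fy=3))"
```

```text
shift [77.  -0.9  0.4] turn -0.002 yang -87.0 pos [549.4 109.3 265. ] t 7.85 w 1.004
```

View pics/c4.png

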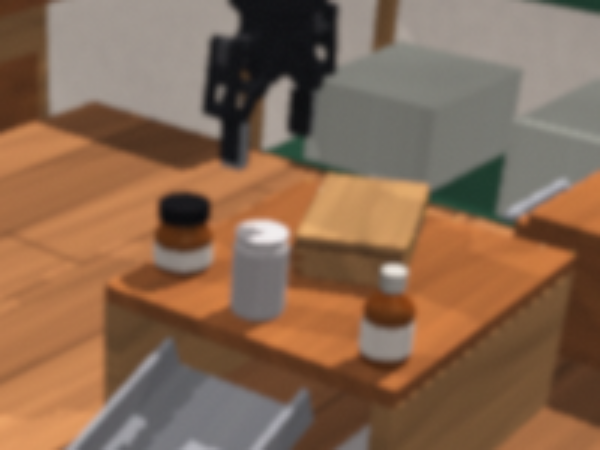

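The gripper is centred above the can (crop 260,270) and clear of the case and jar. I'll descend and grip.

Emit:
play_rows(
  plan=[
    [30,0,0,0,-1],
    [60,0,0,0,-1],
    [77,0,0,0,-1],
    [77,0,0,0,1],
    [77,0,0,0,1],
    [77,0,0,0,1],
    [77,0,0,0,1],
    [77,0,0,0,1],
  ],
)

```text
time: 8.9
tool_pos: [0.5508, 0.1102, 0.191]
tool_rot: [0.019, 0.708, 0.019, -0.705]
contact_force: [1.2, -1.3, 6.0]
gripper_width: 0.496
```

Emit:
play_rows(
  plan=[
    [-10,0,0,0,1],
    [-30,0,0,0,1],
    [-60,0,0,0,1],
    [-80,0,0,0,1],
    [-80,0,0,0,1],
  ],
)

```text
time: 9.52
tool_pos: [0.5507, 0.1104, 0.2716]
tool_rot: [0.019, 0.709, 0.019, -0.705]
contact_force: [-0.2, 0.9, -1.2]
gripper_width: 0.498
```

```bash
python3 -c "
from h import *
print(manip.state()['contact_force'])
to((526,-323),270,-86.9)"
```

```text
[-0.15012752  0.8609587  -1.17587605]
shift [  1.3 431.5  48. ] turn -0.0 yang -86.9 pos [550.7 110.4 271.6] t 9.53 w 0.498
```

Emit:
play_rows(
  plan=[
    [0,40,5,0,1],
    [0,90,12,0,1],
    [0,145,18,0,1],
    [0,200,24,0,1],
    [0,255,30,0,1],
    [0,310,36,0,1],
    [0,365,42,0,1],
    [0,410,46,0,1],
  ],
)

```text
time: 10.52
tool_pos: [0.5246, -0.3033, 0.2669]
tool_rot: [-0.018, -0.706, -0.019, 0.708]
contact_force: [-0.1, 0.6, -0.7]
gripper_width: 0.499
```

Emit:
play_rows(
  plan=[
    [0,10,1,0,1],
    [0,20,2,0,1],
    [0,20,2,0,1],
  ],
)

```text
time: 10.9
tool_pos: [0.5247, -0.3211, 0.2682]
tool_rot: [-0.019, -0.707, -0.019, 0.707]
contact_force: [0.3, -0.6, -0.4]
gripper_width: 0.493
```

```bash
python3 -c "
from h import *
to((526,-323),37,-86.9)"
```

```text
shift [231.2   2.1  -1.3] turn 0.0 yang -86.9 pos [ 524.7 -321.1  268.2] t 10.9 w 0.493
```

Emit:
play_rows(
  plan=[
    [50,2,-1,0,1],
    [100,2,-1,0,1],
    [150,2,-1,0,1],
    [190,2,-1,0,1],
    [215,2,-1,0,1],
    [225,2,-1,0,1],
    [229,2,-1,0,1],
    [230,2,-1,0,1],
  ],
)

```text
time: 11.9
tool_pos: [0.5267, -0.3239, 0.0401]
tool_rot: [0.02, 0.707, 0.019, -0.706]
contact_force: [0.6, 0.8, -1.5]
gripper_width: 0.498
```

Emit:
play_rows(
  plan=[
    [1,0,0,0,1],
    [2,0,0,0,1],
    [2,0,0,0,1],
  ],
)

```text
time: 12.28
tool_pos: [0.5259, -0.3237, 0.037]
tool_rot: [0.019, 0.707, 0.019, -0.707]
contact_force: [-0.1, 0.4, -1.0]
gripper_width: 0.496
```

Emit:
play_rows(
  plan=[
    [1,0,0,0,1],
    [2,0,0,0,1],
    [2,0,0,0,1],
  ],
)

```text
time: 12.65
tool_pos: [0.526, -0.3237, 0.0351]
tool_rot: [0.019, 0.707, 0.019, -0.707]
contact_force: [-0.0, 0.8, 2.2]
gripper_width: 0.496
```

Emit:
play_rows(
  plan=[
    [0,0,0,0,0],
    [0,0,0,0,-1],
    [0,0,0,0,-1],
    [0,0,0,0,-1],
    [-50,0,0,0,-1],
    [-100,0,0,0,-1],
    [-160,0,0,0,-1],
    [-220,0,0,0,-1],
  ],
)

```text
time: 13.65
tool_pos: [0.5255, -0.3234, 0.2564]
tool_rot: [-0.019, -0.707, -0.019, 0.707]
contact_force: [-0.5, -0.9, -0.3]
gripper_width: 1.005
```

Emit:
play_rows(
  plan=[
    [0,0,0,0,1],
    [0,0,0,0,1],
  ],
)

```text
time: 13.9
tool_pos: [0.5257, -0.3235, 0.2543]
tool_rot: [-0.019, -0.707, -0.019, 0.707]
contact_force: [-0.1, 0.9, -1.2]
gripper_width: 0.6
```

```bash
python3 -c "
from h import *
f=grab('scene');w=cloud(f);Z=w[...,2];save(f,'scene5.png')
m=(abs(w[...,0]-.526)<.06)&(abs(w[...,1]+.323)<.06)&(abs(Z-.076)<.006)
print('can top',rect(w,m))
m=(abs(w[...,0]-.5425)<.11)&(abs(w[...,1]-.2714)<.11)&(abs(Z-.2)<.006)
print('case',rect(w,m))
to((526,-323),270,-86.9)"
```

```text
can top (((527.5215454101562, -328.14703369140625), (41.186344146728516, 41.92176818847656), 26.377347946166992), 234)
case (((546.706787109375, 265.1275634765625), (95.88117218017578, 154.94601440429688), 24.378459930419922), 872)
shift [-17.2  -0.1  -0.8] turn -0.0 yang -86.9 pos [ 525.2 -323.1  252.8] t 13.95 w 0.515
```

View pics/scene5.png

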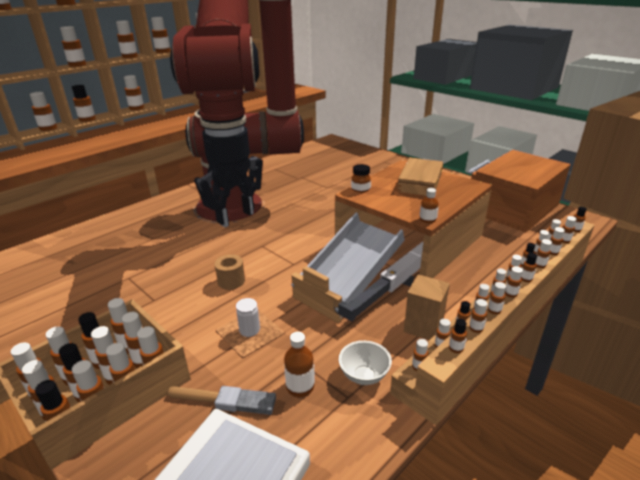

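The can stands on the mat at (248,318), about 5 mm off centre. Next I go behind the case with the jaws along its rear face.

```bash
python3 -c "
from h import *
w=np.load('top0.npy').reshape(-1,3)
for y in range(380,520,20):
    k=(w[:,0]>.38)&(w[:,0]<.62)&(w[:,1]*1000>y)&(w[:,1]*1000<y+20); print(y,np.nanmax(w[k,2]) if k.any() else None)
to((500,363),285)"
```

```text
380 0.16567028030052833
400 0.004355711372237447
420 0.0066731086154854236
440 0.007609539386193909
460 0.007498565238504673
480 0.1446885598891502
500 0.1448019261943736
shift [ -30.9 -686.5  -11.7] turn 0.0 yang -86.9 pos [ 525.2 -323.1  252.8] t 13.95 w 0.515
```

Emit:
play_rows(
  plan=[
    [-25,-45,0,-0.15,-0.4],
    [-31,-95,-1,-0.32,-0.4],
    [-31,-145,-2,-0.49,-0.4],
    [-31,-195,-3,-0.66,-0.4],
    [-31,-245,-4,-0.83,-0.4],
    [-31,-295,-5,-1.0,-0.4],
    [-31,-345,-6,-1.15,-0.4],
    [-31,-390,-6,-1.3,-0.4],
  ],
)

```text
time: 14.95
tool_pos: [0.5095, 0.0679, 0.2828]
tool_rot: [-0.443, -0.549, -0.445, 0.551]
contact_force: [1.0, -1.2, -0.4]
gripper_width: 0.7
```

```bash
python3 -c "
from h import *
to((500,363),285,24.8)"
```

```text
shift [  -2.1  -71.3 -286.5] turn -0.644 yang -12.1 pos [509.5  67.9 282.8] t 14.95 w 0.7
```

Emit:
play_rows(
  plan=[
    [-2,-12,-48,-0.11,-0.4],
    [-2,-24,-96,-0.22,-0.4],
    [-2,-36,-144,-0.33,-0.4],
    [-2,-48,-192,-0.44,-0.4],
    [-2,-58,-235,-0.54,-0.4],
    [-2,-66,-265,-0.62,-0.4],
    [-2,-71,-286,-0.644,-0.4],
    [-2,-71,-286,-0.644,-0.4],
  ],
)

```text
time: 15.95
tool_pos: [0.5025, 0.3612, 0.2858]
tool_rot: [0.594, 0.381, 0.595, -0.384]
contact_force: [0.4, 0.0, 0.5]
gripper_width: 0.697
```

Emit:
play_rows(
  plan=[
    [0,0,0,0,-0.4],
    [0,0,0,0,-0.4],
  ],
)

```text
time: 16.2
tool_pos: [0.5034, 0.3597, 0.2878]
tool_rot: [0.594, 0.383, 0.594, -0.383]
contact_force: [0.5, 0.0, -0.1]
gripper_width: 0.701
```

```bash
python3 -c "
from h import *
to((500,363),170,24.8)
f=grab('scene');cv2.imwrite('pics/c6.png',cv2.resize(f['img'][80:260,300:520,::-1],None,fx=3,fy=3))"
```

```text
shift [117.8  -1.7  -4.4] turn -0.008 yang 24.4 pos [503.4 359.7 287.8] t 16.2 w 0.701
```

View pics/c6.png

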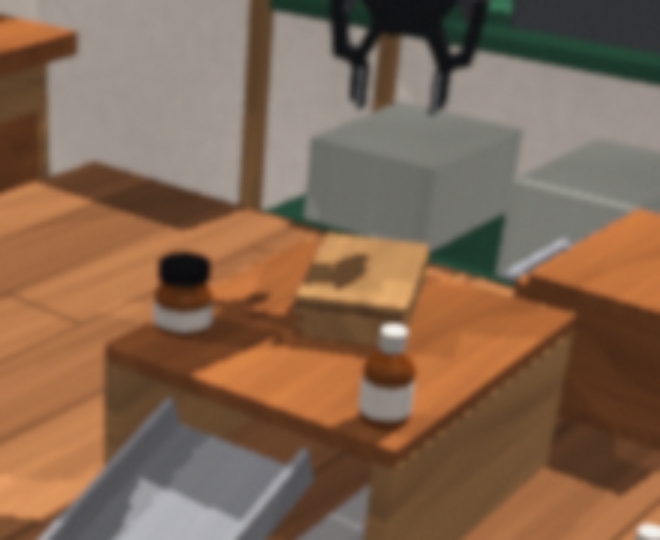

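The gripper hovers behind the case with the jaws parallel to its rear edge, and the way ahead is empty. I'll descend.

Emit:
play_rows(
  plan=[
    [0,-2,-6,0,-0.4],
    [40,-2,-6,0,-0.4],
    [80,-2,-6,0,-0.4],
    [105,-2,-6,0,-0.4],
    [115,-2,-6,0,-0.4],
    [117,-2,-6,0,-0.4],
    [117,-2,-6,0,-0.4],
  ],
)

```text
time: 17.12
tool_pos: [0.4995, 0.3658, 0.1723]
tool_rot: [0.595, 0.383, 0.594, -0.382]
contact_force: [-0.2, -0.6, 0.2]
gripper_width: 0.703
```

```bash
python3 -c "
from h import *
f=grab('top');w=cloud(f);Z=w[...,2]
m=(abs(w[...,0]-.5425)<.11)&(abs(w[...,1]-.2714)<.11)&(abs(Z-.2)<.006)
r=rect(w,m);print(r)
to((542.5,271.4),170,24.8)
# plan: arc radius about CoR, in current tool frame
s=manip.state();T=R(s['tool_rot']);p=s['tool_pos'][:2]*1000
c=np.array([542.5,271.4]);yaw=np.radians(24.8)
back=lambda c,a,d:c+d*np.array([-np.sin(a),np.cos(a)])
print('TCP dist behind centre',(p-c)@np.array([-np.sin(yaw),np.cos(yaw)]),'lat',(p-c)@np.array([np.cos(yaw),np.sin(yaw)]))
def out(c,a,d):
    q=back(c,a,d)-p; print(np.round(tost(c),1),np.round(np.degrees(a),1),np.round((T.T@np.array([*q,0])),1),'turn',round(-(a-yaw),3))
d=86
n=8;L=57.;a=yaw
out(c,a,d)
for i in range(n):
    a2=a-(yaw-TH)/n; am=(a+a2)/2; c=c+L/n*np.array([np.sin(am),-np.cos(am)]); a=a2; out(c,a,d)
"
```

```text
(((542.5075073242188, 271.306640625), (97.72694396972656, 150.9761505126953), 24.05088996887207), 4082)
shift [ 2.500e+00 -1.000e-01  1.037e+02] turn -0.006 yang 24.5 pos [499.6 365.8 172.5] t 17.18 w 0.698
TCP dist behind centre 103.72905044153507 lat 0.660176028252522
[-10.9 204.3] 24.8 [-0.  -0.6 17.7] turn -0.0
[ -8.4 197.6] 22.1 [ 0.   3.4 24.9] turn 0.047
[ -6.2 190.8] 19.4 [ 0.   7.  32.3] turn 0.095
[ -4.4 183.9] 16.7 [ 0.  10.2 39.8] turn 0.142
[ -2.9 177. ] 14.0 [ 0.  13.1 47.5] turn 0.189
[ -1.7 169.9] 11.2 [ 0.  15.6 55.3] turn 0.237
[ -0.9 162.9] 8.5 [ 0.  17.8 63.3] turn 0.284
[ -0.4 155.8] 5.8 [ 0.  19.5 71.3] turn 0.331
[ -0.2 148.6] 3.1 [ 0.  20.9 79.4] turn 0.379
```

Emit:
play_rows(
  plan=[
    [-1,0,10,0,-0.4],
    [0,0,18,0,-0.4],
    [0,3,25,0.047,-0.4],
    [0,7,32,0.095,-0.4],
    [0,10,40,0.142,-0.4],
    [0,13,47.5,0.189,-0.4],
    [0,15.5,55,0.237,-0.4],
    [0,15.5,55,0.237,-0.4],
  ],
)

```text
time: 18.18
tool_pos: [0.5363, 0.321, 0.1708]
tool_rot: [0.545, 0.451, 0.545, -0.451]
contact_force: [0.6, -0.5, 1.1]
gripper_width: 0.7
```

```bash
cat > look.py <<'E'
from h import *
f=grab('top');w=cloud(f);Z=w[...,2]
m=(abs(w[...,0]-.55)<.11)&(w[...,1]>.0)&(w[...,1]<.38)&(abs(Z-.2)<.006)
r,_=rect(w,m); a=r[2]; a=a-90 if a>45 else a
c=np.array(r[0]);A=np.radians(a);print(r,'station',tost(c),'yaw rel',a-3.1)
s=manip.state();T=R(s['tool_rot']);p=s['tool_pos'][:2]*1000
q=p-c;print('TCP behind',q@[-np.sin(A),np.cos(A)],'lat',q@[np.cos(A),np.sin(A)],'tool yaw rel',np.degrees(np.arctan2(T[1,1],T[0,1]))-3.1,tost(p),s['tool_pos'][2],s['contact_force'])
E
python3 look.py
```

```text
((551.1102294921875, 241.92218017578125), (97.0998764038086, 155.11373901367188), 10.751870155334473) station [ -3.86481814 174.3863697 ] yaw rel 7.651870155334473
TCP behind 80.6019975813639 lat -0.0939906139137694 tool yaw rel 7.743259219261077 [-14.69042507 254.25812368] 0.17060322672285128 [-0.34061822  0.56352547  0.617376  ]
```

```bash
cat >> look.py <<'E'
def plan(c,yawrel,d,L,n):
    a=np.radians(yawrel)+TH; a0=a; T0=np.arctan2(T[1,1],T[0,1])
    for i in range(n):
        a2=a-(a0-TH)/n; am=(a+a2)/2; c=c+L/n*np.array([np.sin(am),-np.cos(am)]); a=a2
        qq=c+d*np.array([-np.sin(a),np.cos(a)])-p; print(np.round(tost(c),1),np.round((T.T@np.array([*qq,0])),1),'turn',round(-(a-T0),3))
E
python3 - <<'E'
from look import *
plan(st(-3.7,172.4),7.7,82.5,56,7)
E
```

```text
((549.6498413085938, 248.54690551757812), (97.24058532714844, 169.23257446289062), 10.640523910522461) station [ -4.96481201 181.08037695] yaw rel 7.540523910522461
TCP behind 74.02069897965195 lat -0.2818974129162566 tool yaw rel 7.76786351054681 [-14.95781437 254.42397413] 0.1704658570716269 [-0.02795199 -0.26048271  0.71588813]
[ -2.7 164.5] [0.  1.7 8.3] turn 0.02
[ -1.9 156.5] [ 0.   3.  16.4] turn 0.04
[ -1.2 148.5] [ 0.   4.2 24.4] turn 0.059
[ -0.6 140.6] [ 0.   5.2 32.5] turn 0.078
[ -0.2 132.6] [ 0.   6.1 40.6] turn 0.097
[ -0.  124.6] [ 0.   6.8 48.7] turn 0.116
[1.000e-01 1.166e+02] [ 0.   7.4 56.9] turn 0.136
```

Emit:
play_rows(
  plan=[
    [0,1.7,8,0.02,-0.4],
    [0,3,16,0.04,-0.4],
    [0,4.2,24,0.059,-0.4],
    [0,5.2,32,0.078,-0.4],
    [0,6.1,40,0.097,-0.4],
    [0,6.8,48,0.116,-0.4],
    [0,7.4,56,0.136,-0.4],
    [0,7.4,56,0.136,-0.4],
  ],
)

```text
time: 19.27
tool_pos: [0.5537, 0.2672, 0.1706]
tool_rot: [0.513, 0.486, 0.513, -0.487]
contact_force: [-0.3, -0.3, -0.3]
gripper_width: 0.7
```

```bash
python3 look.py; python3 -c "
from h import *
to(st(0,-8),171,3.1)
f=grab('top');cv2.imwrite('pics/c7.png',cv2.resize(f['img'][150:330,60:360,::-1],None,fx=2.5,fy=2.5))"
```

```text
((557.90771484375, 184.4267578125), (96.82669067382812, 151.75839233398438), 2.957725763320923) station [ -0.18656394 116.60748216] yaw rel -0.14227423667907724
TCP behind 83.15631429230899 lat -0.0456310878486752 tool yaw rel -0.044960244555659834 [-2.57051762e-02  1.99763653e+02] 0.1706080694050809 [-0.34179831  0.00764322  0.09820924]
shift [-2.000e-01  2.000e-01  2.078e+02] turn -0.001 yang 3.1 pos [553.6 267.5 170.6] t 19.32 w 0.702
```

View pics/c7.png

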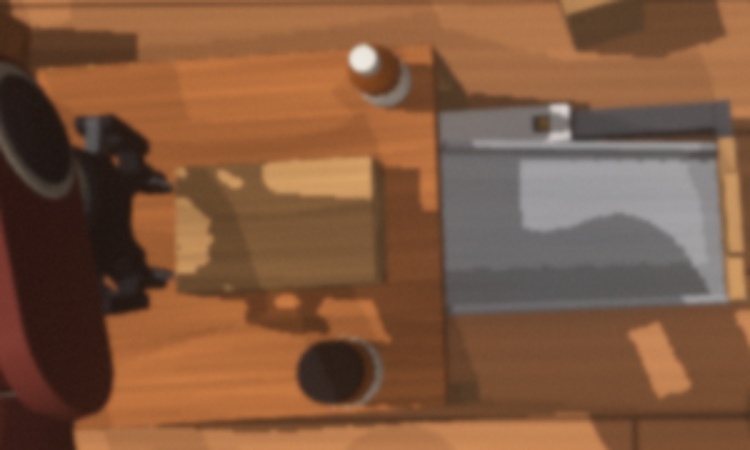

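The case is square (yaw -0.1°) and centred (x = -0.2 mm), with the fingers 40 mm clear of jar and flask and the chute straight ahead. I'll push straight on.

Emit:
play_rows(
  plan=[
    [0,0,8,0,-0.4],
    [0,0,22,0,-0.4],
    [0,0,38,0,-0.4],
    [0,0,54,0,-0.4],
    [0,0,68,0,-0.4],
    [0,0,78,0,-0.4],
    [0,0,84,0,-0.4],
    [0,0,84,0,-0.4],
  ],
)

```text
time: 20.38
tool_pos: [0.5581, 0.1836, 0.1706]
tool_rot: [0.513, 0.486, 0.513, -0.487]
contact_force: [0.3, -0.2, 0.5]
gripper_width: 0.702
```

```bash
python3 look.py; python3 -c "
from h import *
to(st(0,-8),171,3.1)"
```

```text
((562.7623291015625, 101.08375549316406), (96.99156951904297, 151.70677185058594), 3.0816869735717773) station [ 0.15385578 33.12390635] yaw rel -0.018313026428222745
TCP behind 82.96154998704296 lat -0.302940770810344 tool yaw rel -0.01565521811367976 [ -0.12256859 116.08554893] 0.17056975056907397 [ 0.52719324  0.21586199 -0.20752053]
shift [ -0.4   0.2 124.1] turn -0.0 yang 3.1 pos [558.  183.9 170.6] t 20.43 w 0.702
```

Emit:
play_rows(
  plan=[
    [0,0,12,0,-0.4],
    [0,0,36,0,-0.4],
    [0,0,64,0,-0.4],
    [0,0,92,0,-0.4],
    [0,0,116,0,-0.4],
    [0,0,124,0,-0.4],
    [0,0,124,0,-0.4],
    [0,0,124,0,-0.4],
  ],
)

```text
time: 21.42
tool_pos: [0.5646, 0.061, 0.1706]
tool_rot: [0.513, 0.486, 0.514, -0.486]
contact_force: [-0.9, -0.6, 0.5]
gripper_width: 0.701
```

```bash
python3 -c "
from h import *
to(st(0,-8),171,3.1)
f=grab('scene');cv2.imwrite('pics/c8.png',cv2.resize(f['img'][120:330,270:500,::-1],None,fx=2.5,fy=2.5))"
```

```text
shift [-0.4  0.2  1. ] turn 0.001 yang 3.1 pos [564.6  61.  170.6] t 21.43 w 0.701
```

View pics/c8.png

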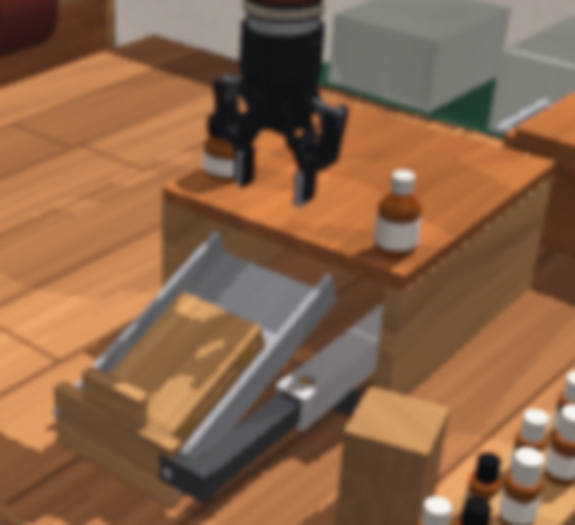

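The case lies in the chute against the end board (crop 180,360). I'll lift clear, then check.

Emit:
play_rows(
  plan=[
    [-25,0,0,0,-0.4],
    [-60,0,0,0,-0.4],
    [-100,0,0,0,-0.4],
    [-140,0,-20,0,-0.4],
    [-150,0,-60,0,-0.4],
    [-150,0,-100,0,-0.4],
    [-150,0,-130,0,-0.4],
    [-150,0,-130,0,-0.4],
  ],
)

```text
time: 22.48
tool_pos: [0.5571, 0.1925, 0.3205]
tool_rot: [0.514, 0.485, 0.514, -0.485]
contact_force: [0.1, -0.8, -0.4]
gripper_width: 0.696
```

```bash
python3 - <<'E'
from h import *
f=grab("top"); w=cloud(f); X,Y,Z=w[...,0]*1000,w[...,1]*1000,w[...,2]
S=np.stack([(X-O[0])*EX[0]+(Y-O[1])*EX[1],(X-O[0])*EY[0]+(Y-O[1])*EY[1]],-1)
# case top: >25 mm above chute floor line
fl=.015+(228+S[...,1])/228*.09
m=(abs(S[...,0])<58)&(S[...,1]<-20)&(S[...,1]>-226)&(Z>fl+.03)&(Z<fl+.06)
r,n=rect(w,m); print("case",r,n,"station",tost(r[0]))
P=w[m];A=np.c_[P[:,:2],np.ones(len(P))];c=np.linalg.lstsq(A,P[:,2],rcond=None)[0];print("tilt",np.arctan(np.hypot(*c[:2])))
for nme,c,h in(("flask",(674.7,109.8),.238),("jar",(446.8,133.6),.222),("can",(526,-323),.076)):
    m=(abs(X-c[0])<45)&(abs(Y-c[1])<45)&(abs(Z-h)<.006); print(nme,rect(w,m)[0][0] if m.any() else None)
m=(abs(S[...,0])<36)&(S[...,1]<-200)&(S[...,1]>-270)&(Z>.095)&(Z<.112); print("tab",tost(rect(w,m)[0][0]))
s=manip.state();print(s["time"],s["tool_pos"],s["contact_force"])
E
```

```text
case ((577.197998046875, -87.05889129638672), (96.36283111572266, 140.86805725097656), 3.1250152587890625) 2937 station [   4.39386957 -155.52408956]
tilt 0.3491672465443723
flask (674.4329223632812, 109.50273895263672)
jar (446.3295593261719, 134.03662109375)
can (524.7090454101562, -322.8255920410156)
tab [  -1.2638536  -237.20723148]
22.525 [0.5573807  0.19127052 0.32053271] [ 0.4666511  -0.61390155 -0.99237888]
```

All checks are good, so I'm handing in.

```bash
python3 -c "
from plant import manip
print(manip.job_done())"
```

```text
the job is handed in; nothing more can be done
None
```

The job is done and handed in at about 22.5 s; it gave no verdict.

- **Chute:** I drew it out by the tab until the pull stopped dead at about 20 N. The button was seen at the hole, but its height was not measured. The tab measured y = -237 mm against the nominal -235, so within the 2 mm of lock play.
- **Blocker:** The can was in the way. It now stands on the cork mat, about 1.5 mm off its estimated centre in the top view. An earlier scene-camera reading disagreed slightly, putting it about 5 mm off; both are well inside the 45 mm limit.
- **Case:** I pushed it with two fingers on its rear face, turning it straight on the way, and went off the edge nearly square. It lies at the end board, centred at about x = 4, y = -155 mm in the step's frame, and its tilt is 0.349 rad (20°).
- **Everything else:** The flask and jar are within 1 mm of where they began. I did not re-measure the bystanders, but the moves stayed clear of them. The arm is raised well clear and touches nothing.

No check failed.

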